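# Draw a condensate tray home with a hook

### The job

A drip tray has been left far back under the wire guard of the opened cooler chassis. Pick up the hook tool, hook it over the inside of the tray's front wall and drag the tray forward, without the gripper touching it, until it is pulled firmly but gently home against the rubber buffers of both front stops; then lay the hook down flat on the bench as it lay before, clear of the chassis. Leave the other things on the bench alone.

Things in the scene. Friction and masses are not known exactly. Their poses are not given: they have to be found in the camera images.
- chassis: Fixed sheet-metal cooler base, 320 mm deep (x). Origin on the bench, middle of its tray bay's front edge; x points into the bay (away from robot), y left. Bay: y -105 to 105 mm, floor plate 3 mm thick, side cheeks 128 mm high (25 mm for x below 80). Steel wires roof it from x 80 to 320, underside 128 mm above the bench. Left of the bay (y 108 to 262): compressor dome 135 mm high, copper parts.
- stops: Two fixed tabs at y -60 and 60 mm; origin midway on the floor plate, axes as chassis. Each carries a stiff rubber buffer (18 mm wide, top 27 mm above the plate) on a screw; both faces stand 9 to 25 mm in +x of this origin, set anew each time, not measured: feel for them. Sliding the tray takes a pull of 1 to 4 N; it is home when pulled on to the buffers with about 12 N (9 to 18) for 0.5 s; over 22 N bends them. A mm of pull adds about 10 N.
- tray_front (a point): Loose open steel tray, 130 mm (x) by 195 (y) by 45 high, walls and floor 4 mm thick, 0.4 to 0.85 kg. This point: the foot (underside) of its front wall, mid-width, half-way through the wall, 63 mm before the tray's centre; x as the chassis x. Starts far back in the bay and slides on the floor plate; home, its front wall touches both rubber buffers, this point 2 mm behind their faces.
- hook_grip (a point): Centre (18 mm above the underside) of the hook tool's wooden handle, a bar 100 mm long (x), 24 wide (y), 36 high; tool 0.18 kg. x points along the tool to its hook, z up as it lies. A steel rod, 8 mm thick, runs forward 12 mm above this point and ends in a prong bent straight down, its axis 190 mm in front of this point.
- hook_tip (a point): The lower end of the hook's prong (8 mm diameter, rounded end): 190 mm in front of hook_grip and 18 mm below it, level with the underside of the handle. The prong hangs 26 mm below the underside of the rod.
- jar: Bystander: a can 60 mm in diameter and 100 mm high, standing on the bench. Origin in the middle of its underside.
- tape: Bystander: a roll of tape, 90 mm in diameter and 24 mm high, lying on the bench. Origin in the middle of its underside.
- capacitor: Bystander: a motor capacitor, a cylinder 44 mm in diameter and 92 mm high with its terminals, standing on the bench. Origin in the middle of its underside.

How it is judged (in metres and radians):
On the way, in this order (a step that is already met when the one before it is completed fails the run):
1. the hook tool is picked up (height (world z) of hook_grip above 0.05 m and height (world z) of hook_tip above 0.02 m), for 0.2 s.
2. the prong is inside the tray behind its front wall, below the rim (z of hook_tip in the frame of tray_front between 0 and 0.04 m and x of hook_tip in the frame of tray_front between 0 and 0.12 m), for 0.1 s.
3. the hook pulls the tray home: it presses on the buffers with at least 5 N (contact force between tray and buffers above 5 N and contact force between hook and tray above 4 N), for 0.3 s.
At the end, for the whole second after the job is handed in: The tray stands level on the bay floor with its front wall within 3 mm of the buffers and square to them within 3 degrees; the hook lies on the bench as it lay at first (handle down, prong tip down), wholly in front of the chassis's front edge; both at rest (x of tray_front in the frame of buffer_face between -0.002 and 0.005 m and angle between the x axis of tray_front and the x axis of stops, either way round below 0.05 rad and angle between tray_front's own z axis and vertical below 0.05 rad and height (world z) of tray_front below 0.007 m and linear speed of each of tray, hook below 0.01 m/s and height (world z) of hook_grip below 0.024 m and height (world z) of hook_tip below 0.012 m and angle between hook_grip's own z axis and vertical below 0.15 rad and x of each of hook_tip, hook_grip in the frame of chassis below -0.005 m); the robot touches nothing.
It fails at once if the tray is pressed on the buffers with more than 22 N (contact force between tray and buffers above 22 N).
It fails at once if the gripper or arm touches the tray (contact force between any of the fingers, the arm and tray above 0.5 N).
It fails at once if the tray is tipped or lifted (angle between tray_front's own z axis and vertical above 0.25 rad or height (world z) of tray_front above 0.02 m).
It fails at once if the can, the tape or the capacitor is moved by more than 20 mm (distance of any of jar, tape, capacitor from where it was at the start of the episode above 0.02 m).
It also fails if it takes over 67 s, if anything falls off the work surface, if the arm or the gripper's body presses on something with over 40 N, if the wrist force passes 120 N, or if a joint passes its speed limit or range.

### The arm

A 6-joint arm with a two-finger parallel gripper is mounted at the origin on the work surface. World frame = base frame: x ahead of the robot, y to its left, z up, the work surface at z = 0. Lengths are in mm, angles in rad, forces in N, time in s.
With the tool pointing down it reaches from about 300 to 775 mm from the base axis. Payload 14.6 kg.
Tool frame: the origin (TCP) lies at the very end of the fingers, on their centre line; the grasp point (between the pads) lies 19 mm behind it; z points along the fingers, y is the line along which they close (so a half turn about z gives the same grasp; the last joint's range is limited). The gripper opens to 85 mm and grips with 20 to 120 N. Pads are 22 mm wide; open, the fingers measure 114 mm over their backs; the gripper's body (76 mm by 85 mm) begins 54 mm behind the grasp point. The pads swing forward as they close: fully open they stand 13 mm farther back than shut.
Start: joints at [-1.361, 0.3, 1.521, -0, 1.321, -0.067], TCP at [150.297, -529.056, 231.281] pointing down, gripper open.
Joint ranges: [-3.03, 3.03], [-0.79, 2.21], [0.23, 2.52], [-1.04, 4.18], [0, 3.07], [-2.55, 2.55]. Speed limits (rad/s): [2.22, 2.22, 2.57, 3.14, 3.14, 3.14].

### API

Orientations are given as a unit quaternion [x, y, z, w].
In Python, from rig import sensors, viewer, order gives the robot as it stands.
- The arm moves only by the tool play_rows, never from a script. Its argument "deltas" is a list of rows, each a list of 5 numbers: the shift along the tool's x, y, z in m, then the turn about the tool's z in degrees, then the finger opening in m, from 0 to 0.0854. A call has 1 to 5 rows; each row shifts and turns the commanded pose from where the row before left it, along the tool's axes as they then stand; what a row does not reach is not made up. A row lasts 1/8 s, in which the tool goes at most 62.5 mm and 10.7 degrees, less where a joint would pass 70% of its speed; a pose out of reach is approached as far as the arm can. A call is refused whole if a number of a shift passes 0.0625 or a number of a turn 10.7, either way. A call with a gripper value outside its range is refused whole. The fingers move at their own pace and stop on an object; "newtons" is the grip in N (left out, the last holds). Time passes only in rows, so rows that do not move let the fingers close. It gives the time, the measured TCP pose, the force, the opening and the grip force at its end, in the units of the state.
- sensors.read_state(): the state, without advancing time (a new reading comes with each control period).
- viewer.get_image(name): name is "scene" or "side" or "wrist"; returns (picture, depth): 400x640x3 uint8, red, green, blue; 400x640 float32, mm along the optical axis (not along the pixel's ray), 0 where there is no reading.
- viewer.camera_model(name): a dict with "fx", "fy", "cx", "cy" (pixels), "k1" (the pictures are not rectified: a ray, as slopes to the right and down, at radius r is drawn at 1 + k1 r^2 times it, then the intrinsics apply), "rvec" (rotation vector, rad) and "tvec" (3), from world to camera coordinates, as OpenCV has them. Camera axes: x right, y down, z forward; pixel columns grow to the right and rows downward; lengths in mm; the calibration is good to about 2 mm. A picture is of the moment at which its call begins: read the wrist's pose just before it. camera_model takes no time and is no camera call; for the wrist camera it gives the pose at the moment of the call.
- order.finish_job(): hands the job in; it is judged then, once.
The state is a dict: "t": time; "joint_pos": joint angles; "joint_vel": joint speeds; "tau": joint torques, N m; "ee_pos": TCP position; "ee_rot": TCP orientation; "wrist_force": force on the tool from outside, world axes, zero at the start; "torque": the same for the moment, N m; "gripper_width": finger opening in mm; "grip_force": force on a finger pad.
Only numpy, scipy, OpenCV 4.12 (cv2) and the standard library are available. Lean on these libraries where they do the work, as an engineer would, in place of code of your own. Each camera call takes 0.05 s, during which the arm holds its last target. There are 200 camera calls.

## Working session

There is one attempt and no reset: what is moved stays moved. The work goes in short steps, Python scripts to look and compute and a tool call to move; the robot and the scene stay as the last step left them, time stands still between calls to the robot, and variables do not carry over. Pictures are saved under pics/ and viewed, at most 10 in all, crops included, and the job is handed in when it is done.

Besides the shell and the picture viewer there is one more tool, called after "Request:" as a command line: name --pt "numbers of a row" for each row, then --argument value for the rest. play_rows: Moves the arm, as the interface text tells. Its arguments: {"type":"object","properties":{"deltas":{"type":"array","items":{"type":"array","items":{"type":"number"}}},"newtons":{"type":"number"}},"required":["deltas"]}

```bash
mkdir -p pics
python3 - <<'E'
from rig import sensors, viewer
import cv2, numpy as np
print(sensors.read_state())
for n in ["scene","side"]:
    p,d=viewer.get_image(n); cv2.imwrite(f"pics/{n}0.png",p[:,:,::-1]); np.savez(f"{n}0.npz",p=p,d=d); print(n,viewer.camera_model(n))
E
```

```text
{'t': 0.0, 'joint_pos': array([-1.36056617e+00,  3.00481810e-01,  1.52162119e+00, -1.87500672e-05,
        1.32067575e+00, -6.65905287e-02]), 'joint_vel': array([-6.98803451e-05, -1.10723044e-04,  1.10283545e-03, -1.21195240e-03,
       -2.18426896e-04,  1.86295587e-03]), 'tau': array([-7.58256865e-04, -5.43501770e+01, -3.61793411e+01, -6.17336377e-05,
        3.97600641e-03,  3.03943511e-05]), 'ee_pos': array([ 150.26131217, -528.82309716,  230.69846605]), 'ee_rot': array([ 9.90436076e-01,  1.37971112e-01, -5.16146443e-05, -5.90869390e-04]), 'wrist_force': array([-0.06682359,  0.48301506,  0.5727574 ]), 'torque': array([ 0.00695562, -0.03262579,  0.03806757]), 'grip_force': 0.0, 'gripper_width': 85.0656056148951}
scene {'fx': 416.0547807289504, 'fy': 416.0547807289504, 'cx': 314.3010070110969, 'cy': 204.35490186442328, 'k1': -0.08023491420767905, 'rvec': array([ 1.42340652,  2.4027015 , -0.63731324]), 'tvec': array([ 287.43530446, -434.32255594, 1424.64632286])}
side {'fx': 449.0381127211978, 'fy': 449.0381127211978, 'cx': 314.37017090142757, 'cy': 193.99759269457223, 'k1': -0.041415203942653626, 'rvec': array([ 0.9714084 , -2.49159411,  1.00193818]), 'tvec': array([ 434.04189099,  311.8390576 , 1081.03904348])}
```

View pics/scene0.png

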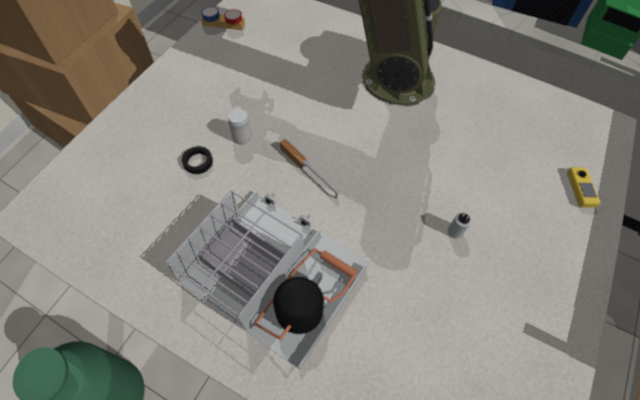

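View pics/side0.png

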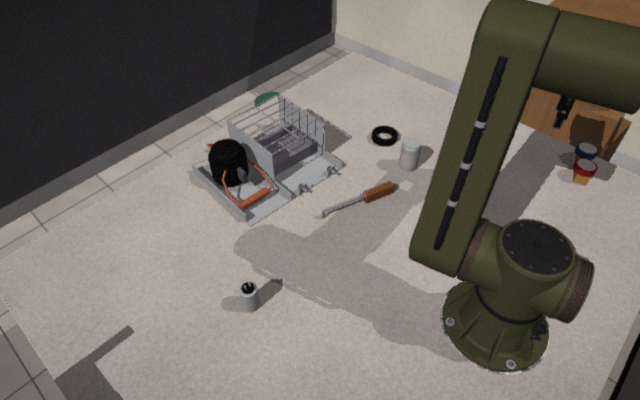

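The scene view shows the hook handle at about (293,152) and its rod end at (337,192). The stop tabs are at (268,202) and (303,222), the chassis front right corner is near (365,268), the can at (238,125), the tape at (197,160) and the capacitor at (459,225). I'll enlarge the work zone and print the points by depth.

```bash
cat > h.py <<'E'
import numpy as np, cv2
from rig import sensors, viewer
def K(m): return np.array([[m['fx'],0,m['cx']],[0,m['fy'],m['cy']],[0,0,1.]])
def rays(m,uv):
    uv=np.asarray(uv,float).reshape(-1,1,2)
    n=cv2.undistortPoints(uv,K(m),np.array([m['k1'],0,0,0.]))[:,0]
    R=cv2.Rodrigues(m['rvec'])[0]; c=-R.T@m['tvec']
    return c,np.c_[n,np.ones(len(n))]@R
def plane(m,uv,z):
    c,d=rays(m,uv); return c+d*((z-c[2])/d[:,2])[:,None]
def dep(m,uv,D):
    c,d=rays(m,uv); uv=np.asarray(uv).reshape(-1,2).astype(int); return c+d*D[uv[:,1],uv[:,0]][:,None]
def proj(m,P): return cv2.projectPoints(np.asarray(P,float).reshape(-1,3),m['rvec'],m['tvec'],K(m),np.array([m['k1'],0,0,0.]))[0][:,0]
E
python3 - <<'E'
from h import *
np.set_printoptions(precision=1,suppress=True)
for n,b in [("scene",(130,90,380,370)),("side",(180,80,440,240))]:
    z=np.load(n+"0.npz");p,D=z['p'],z['d'];m=viewer.camera_model(n)
    c=p[b[1]:b[3],b[0]:b[2]]; s=min(800/c.shape[1],600/c.shape[0]); 
    cv2.imwrite(f"pics/{n}_c.png",cv2.resize(c,None,fx=s,fy=s,interpolation=cv2.INTER_CUBIC)[:,:,::-1]); print(n,'scale',s)
    hsv=cv2.cvtColor(p,cv2.COLOR_RGB2HSV)
    mk=cv2.inRange(hsv,(5,110,60),(20,255,255)); mk[:b[1]]=0;mk[b[3]:]=0;mk[:,:b[0]]=0;mk[:,b[2]:]=0
    k,L,S,C=cv2.connectedComponentsWithStats(mk)
    for i in range(1,k):
        if S[i][4]>40:
            v,u=np.nonzero(L==i); P=dep(m,np.c_[u,v],D); P=P[P[:,2]<60]
            if len(P)==0: continue
            r=cv2.minAreaRect(P[:,:2].astype(np.float32)); print(S[i],C[i],'med',np.median(P,0),'rect',r,'ztop',np.percentile(P[:,2],90))
E
```

```text
scene scale 2.142857142857143
[280 140  25  27 270] [291.7 152.2] med [ 472.8 -146.4   34.3] rect ((469.9052734375, -145.13902282714844), (97.85352325439453, 21.561967849731445), 70.4198989868164) ztop 37.37022889200506
[288 249  68  53 451] [332.9 268.5] med [726.5 131.8  39.9] rect ((766.6036376953125, 113.73764038085938), (133.4570770263672, 111.89990234375), 87.62942504882812) ztop 49.532220520008835
[255 300  37  39 135] [271.9 323.2] med [924.6  37.1  53.9] rect ((931.3818969726562, 59.403953552246094), (80.21358489990234, 60.73476028442383), 60.10800552368164) ztop 56.34357023944915
side scale 3.076923076923077
[221 161  52  48 403] [248.1 191.3] med [718.7 137.5  39.6] rect ((773.466552734375, 103.0945053100586), (146.24740600585938, 141.03334045410156), 83.82298278808594) ztop 50.5821035419435
[364 182  30  21 335] [378.5 191.6] med [ 461.6 -144.5   33.4] rect ((464.3910217285156, -147.31521606445312), (97.7562255859375, 26.53797149658203), 68.7656478881836) ztop 38.198990486306265
```

View pics/scene_c.png

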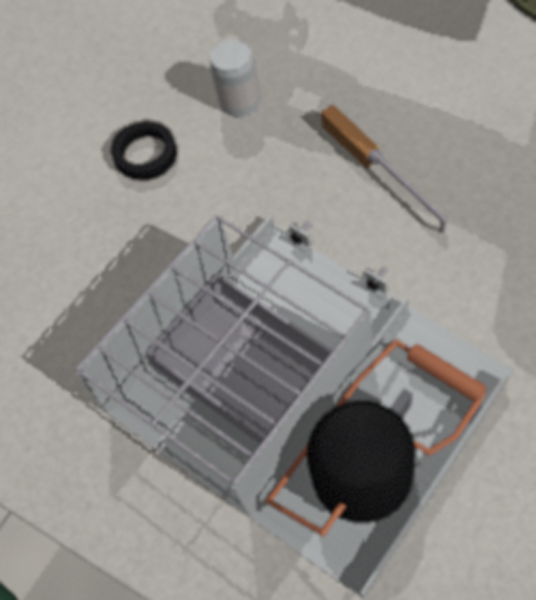

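View pics/side_c.png

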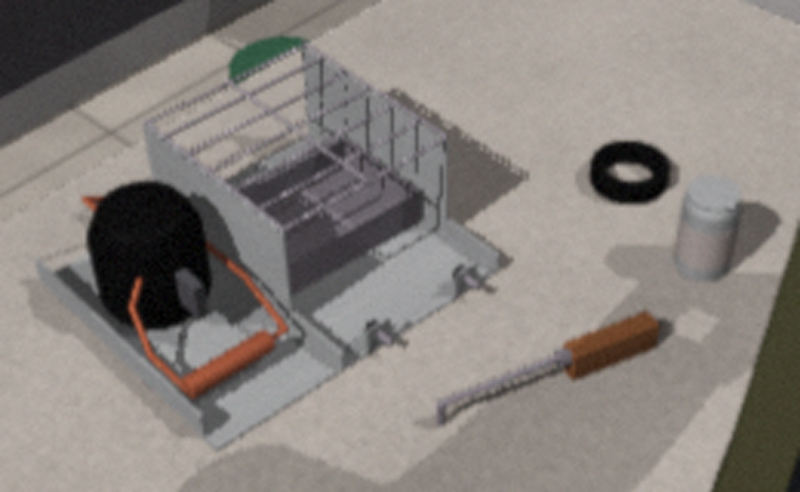

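The crops show the elbow of the hook at scene px (336,193), and the front edge of the chassis running in the side view from px (249,226) to (345,165). The tray front wall spans side px (274,175) to (317,152). Now I'll measure these.

Run:
```python
from h import *
np.set_printoptions(precision=1,suppress=True)
sc=lambda *a:[(130+u/2.1429,90+v/2.1429) for u,v in a]
sd=lambda *a:[(180+u/3.0769,80+v/3.0769) for u,v in a]
ms,md=viewer.camera_model("scene"),viewer.camera_model("side")
Ds,Dd=np.load("scene0.npz")['d'],np.load("side0.npz")['d']
print("elbow scene z34/side", plane(ms,sc((442,220)),34),plane(md,sd((441,404)),34),"tip",plane(ms,sc((441,228)),4),plane(md,sd((441,420)),4))
print("frontL corner scene,side z3",plane(ms,sc((510,373)),3),plane(md,sd((214,447)),2))
print("front right cheek top z25",plane(ms,sc((269,219)),25),plane(md,sd((508,261)),25))
print("front left cheek top z25",plane(ms,sc((407,301)),25),plane(md,sd((355,350)),25))
print("tall cheek front top z128: R",plane(ms,sc((219,218)),128),plane(md,sd((445,142)),128),"L",plane(ms,sc((365,313)),128),plane(md,sd((288,228)),128))
print("back top R",plane(ms,sc((80,372)),128),plane(md,sd((306,42)),128),"L",plane(ms,sc((238,492)),128),plane(md,sd((148,122)),128))
print("tray front top L,R side z48",plane(md,sd((291,256),(423,192)),48),"foot z3",plane(md,sd((292,292),(425,221)),3))
print("tray top R scene", plane(ms,sc((222,281)),48),"back R",plane(ms,sc((148,352)),48), "front L hidden")
print("can",plane(ms,sc((231,50)),100),plane(md,sd((712,192)),100),"tape",plane(ms,sc((144,148)),24),plane(md,sd((630,165)),24))
print("stops scene",plane(ms,sc((299,236),(374,281)),25),"side",plane(md,sd((468,277),(380,332)),25))
# cloud of cheeks
for n,m,D in(("scene",ms,Ds),("side",md,Dd)):
    v,u=np.mgrid[80:360,130:400]; uv=np.c_[u.ravel(),v.ravel()]; P=dep(m,uv,D); 
    P=P[(P[:,0]>600)&(P[:,0]<1000)&(P[:,1]<0)&(P[:,2]>60)&(P[:,2]<120)]; print(n,len(P))
    np.save(n+"_cl.npy",P)
```

```text
elbow scene z34/side [[535.8  32.5  34. ]] [[527.9  30.9  34. ]] tip [[530.1  30.1   4. ]] [[532.1  26.1   4. ]]
frontL corner scene,side z3 [[672.  196.6   3. ]] [[669.  194.1   2. ]]
front right cheek top z25 [[ 638.1 -167.1   25. ]] [[ 615.9 -171.2   25. ]]
front left cheek top z25 [[656.2  46.   25. ]] [[643.5  28.9  25. ]]
tall cheek front top z128: R [[ 713.6 -174.6  128. ]] [[ 710.8 -177.5  128. ]] L [[738.   34.7 128. ]] [[732.8  23.9 128. ]]
back top R [[ 945.7 -196.4  128. ]] [[ 950.  -209.8  128. ]] L [[970.4  21.3 128. ]] [[966.5   5.4 128. ]]
tray front top L,R side z48 [[ 770.5   -7.6   48. ]
 [ 739.5 -174.4   48. ]] foot z3 [[ 767.7   -1.7    3. ]
 [ 741.2 -179.1    3. ]]
tray top R scene [[ 751.8 -159.5   48. ]] back R [[ 872.2 -182.9   48. ]] front L hidden
can [[ 470.5 -326.4  100. ]] [[ 478.1 -325.3  100. ]] tape [[ 624.  -379.8   24. ]] [[ 618.5 -387.6   24. ]]
stops scene [[ 641.1 -119.4   25. ]
 [ 651.5   -3.2   25. ]] side [[ 630.7 -124.7   25. ]
 [ 642.6   -5.6   25. ]]
scene 949
side 582
```

Chassis origin is at about (644,-65) with yaw about -0.10 rad. The front wall of the tray is near chassis x 112. Handle centre is at about (467,-146), tip at (531,29), heading 69.7° and length 187 (190 expected), so the sizes agree. Moving above the handle.

Request:
play_rows --pt "0.041 -0.028 0 0 0.0854" --pt "0.041 -0.028 0 0 0.0854" --pt "0.041 -0.028 0 0 0.0854" --pt "0.041 -0.028 0 0 0.0854" --pt "0.041 -0.028 0 0 0.0854" --newtons 60

```text
t: 0.72
ee_pos: [310.0, -336.9, 231.2]
ee_rot: [0.99, 0.138, -0.0, -0.0]
wrist_force: [0.8, -0.7, -0.4]
gripper_width: 85.0
grip_force: 0.0
```

Request:
play_rows --pt "0.041 -0.028 0 0 0.0854" --pt "0.041 -0.028 0 0 0.0854" --pt "0.041 -0.028 0 0 0.0854" --pt "0.041 -0.028 0 0 0.0854" --pt "0.041 -0.028 0 0 0.0854"

```text
t: 1.35
ee_pos: [468.9, -146.2, 231.1]
ee_rot: [0.99, 0.138, -0.0, -0.0]
wrist_force: [0.9, -0.3, -0.5]
gripper_width: 85.5
grip_force: 0.0
```

Request:
play_rows --pt "0 0 0 -10.7 0.0854" --pt "0 0 0 -10.7 0.0854" --pt "0 0 0 -10.7 0.0854" --pt "0 0 0 -10.7 0.0854" --pt "0 0 0 -10.7 0.0854"

```text
t: 1.98
ee_pos: [468.0, -147.6, 231.0]
ee_rot: [0.821, 0.572, -0.0, -0.0]
wrist_force: [0.4, -0.5, -0.4]
gripper_width: 85.6
grip_force: 0.0
```

Run:
```python
from h import *
np.set_printoptions(precision=2,suppress=True)
m=viewer.camera_model("wrist"); p,D=viewer.get_image("wrist"); cv2.imwrite("pics/w1.png",p[:,:,::-1]); np.savez("w1.npz",p=p,d=D)
hsv=cv2.cvtColor(p,cv2.COLOR_RGB2HSV); mk=cv2.inRange(hsv,(5,110,50),(20,255,255))
k,L,S,C=cv2.connectedComponentsWithStats(mk)
for i in range(1,k):
    if S[i][4]>200:
        v,u=np.nonzero(L==i); P=dep(m,np.c_[u,v],D); z=np.percentile(P[:,2],70); T=P[abs(P[:,2]-z)<5]
        print(S[i],z,cv2.minAreaRect(T[:,:2].astype(np.float32)))
        Q=plane(m,np.c_[u,v],36); print('onplane',cv2.minAreaRect(Q[:,:2].astype(np.float32)))
```

```text
[ 314  123   22   94 1977] 37.54040922371105 ((468.55242919921875, -146.9988555908203), (98.4331283569336, 21.834606170654297), 70.22732543945312)
onplane ((468.5914611816406, -146.84715270996094), (98.33145141601562, 21.817792892456055), 70.23181915283203)
```

View pics/w1.png

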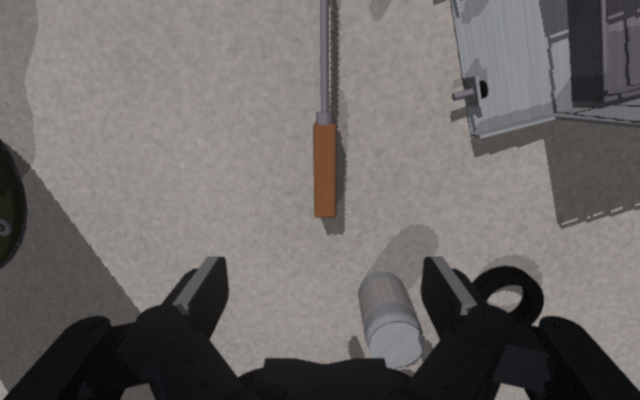

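The wrist picture shows the handle at px (324,170) between the fingers. Its measured centre is (468.6,-146.9) at 70.2°, under the TCP. Descending and closing.

Request:
play_rows --pt "0 0 0.05 0 0.0854" --pt "0 0 0.05 0 0.0854" --pt "0 0 0.05 0 0.0854" --pt "0 0 0.045 0 0.0854" --pt "0 0 0.028 0 0.0854"

```text
t: 2.65
ee_pos: [467.2, -147.3, 6.1]
ee_rot: [0.823, 0.568, -0.001, -0.001]
wrist_force: [0.1, -0.1, 0.5]
gripper_width: 86.0
grip_force: 0.0
```

Request:
play_rows --pt "0 0 0 0 0.0" --pt "0 0 0 0 0.0" --pt "0 0 0 0 0.0" --pt "0 0 0 0 0.0" --pt "0 0 0 0 0.0" --newtons 80

```text
t: 3.28
ee_pos: [469.0, -148.0, 9.7]
ee_rot: [0.822, 0.569, 0.001, 0.001]
wrist_force: [-1.2, -0.4, 8.4]
gripper_width: 22.5
grip_force: 79.6
```

Request:
play_rows --pt "0 0 -0.02 0 0.0" --pt "0 0 -0.03 0 0.0" --pt "0 0 -0.02 0 0.0" --pt "0 0 0 0 0" --pt "0 0 0 0 0.0"

```text
t: 3.9
ee_pos: [467.8, -147.5, 77.7]
ee_rot: [0.822, 0.569, -0.0, -0.0]
wrist_force: [-0.4, 0.6, -2.0]
gripper_width: 22.5
grip_force: 78.7
```

Request:
play_rows --pt "0 0 0 10.7 0.0" --pt "0 0 0 10.7 0.0" --pt "0 0 0 10.7 0.0" --pt "0 0 0 10.7 0" --pt "0 0 0 10.7 0.0"

```text
t: 4.53
ee_pos: [467.7, -147.5, 77.1]
ee_rot: [0.991, 0.135, -0.001, -0.0]
wrist_force: [0.2, 0.1, -1.2]
gripper_width: 22.6
grip_force: 78.7
```

Request:
play_rows --pt "0 0 0 10.7 0.0" --pt "0 0 0 10.7 0.0" --pt "0 0 0 0 0.0" --pt "0 0 0 0 0" --pt "0 0 0 0 0.0"

```text
t: 5.15
ee_pos: [468.1, -147.6, 78.1]
ee_rot: [0.999, -0.047, -0.0, -0.0]
wrist_force: [0.0, 0.2, -1.7]
gripper_width: 22.7
grip_force: 78.6
```

Run:
```python
from h import *
print(sensors.read_state()['ee_pos'],sensors.read_state()['ee_rot'],viewer.camera_model("wrist"))
p,D=viewer.get_image("wrist"); cv2.imwrite("pics/w2.png",p[:,:,::-1]); np.savez("w2.npz",p=p,d=D)
for n in ["scene","side"]:
    p,D=viewer.get_image(n); np.savez(n+"2.npz",p=p,d=D)
```

```text
[ 468.07576635 -147.63587455   78.06465686] [ 9.98890875e-01 -4.70848704e-02 -1.77515592e-04 -5.01145067e-05] {'fx': 333.4646959128945, 'fy': 333.4646959128945, 'cx': 324.38595672708107, 'cy': 198.73810362266755, 'k1': -0.03858989716429663, 'rvec': array([-1.96925339,  2.16378823,  0.32403505]), 'tvec': array([-102.78093292,  465.57347941,  374.38318063])}
```

View pics/w2.png

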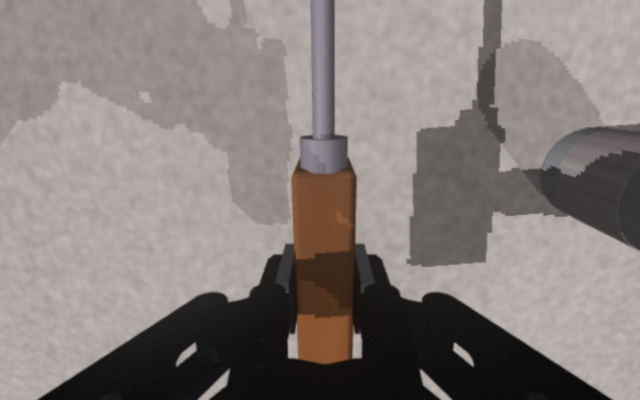

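The wrist picture shows the hook held straight: the rod axis runs at u≈323 along the tool x axis, and the can is at the right, clear of it. Next I'll check the rod height and refine the chassis and tray from the earlier close picture.

Run:
```python
from h import *
np.set_printoptions(precision=1,suppress=True)
m=viewer.camera_model("wrist"); D=np.load("w2.npz")['d']
print("rod top pts",dep(m,[(323,v) for v in (5,40,80,120)],D), "handle",dep(m,[(323,200)],D))
# w1 camera: same mount -> transform by TCP pose change
from scipy.spatial.transform import Rotation as Ro
def T(q,p): M=np.eye(4); M[:3,:3]=Ro.from_quat(q).as_matrix(); M[:3,3]=p; return M
W2=T([.99889,-.0471,0,0],[468.1,-147.6,78.1]); W1=T([.821,.572,0,0],[468.0,-147.6,231.0])
C=np.eye(4); C[:3,:3]=cv2.Rodrigues(m['rvec'])[0]; C[:3,3]=m['tvec']
C1=C@W2@np.linalg.inv(W1); m1=dict(m); m1['rvec']=cv2.Rodrigues(C1[:3,:3])[0].ravel(); m1['tvec']=C1[:3,3]
D1=np.load("w1.npz")['d']
print("handle check",dep(m1,[(324,170)],D1))
L=lambda P:(lambda d:np.c_[d[:,0]*np.cos(-.1)+d[:,1]*np.sin(-.1),-d[:,0]*np.sin(-.1)+d[:,1]*np.cos(-.1),P[:,2]])(P-[644,-65,0])
for nm,uv in dict(front=[(456,20),(460,50),(465,75),(472,120)],plate=[(500,40),(520,100)],stop=[(483,89),(474,89)],rim=[(575,10),(575,50),(577,95),(590,50),(600,50),(605,50),(610,50)]).items():
    P=dep(m1,uv,D1); print(nm,np.c_[P,L(P)],'z3',L(plane(m1,uv,3)))
ms=viewer.camera_model("side"); md=viewer.camera_model("scene")
z=np.array([[468.1+190*np.cos(.094)*1,-147.6-190*np.sin(.094),70.]])
print("tip px pred side",proj(ms,z),"scene",proj(md,z))
for n,q in(("side",proj(ms,z)[0]),("scene",proj(md,z)[0])):
    p=np.load(n+"2.npz")['p']; u,v=map(int,q); c=p[v-40:v+40,u-50:u+50]; cv2.imwrite(f"{n}t.png",cv2.resize(c,None,fx=4,fy=4,interpolation=cv2.INTER_CUBIC)[:,:,::-1]); print(u-50,v-40)
a=np.vstack([cv2.imread("sidet.png"),cv2.imread("scenet.png")]) if 0 else np.hstack([cv2.imread("sidet.png"),cv2.imread("scenet.png")]); cv2.imwrite("pics/tip.png",a)
```

```text
rod top pts [[ 570.5 -157.   105.2]
 [ 560.8 -156.1  102.4]
 [ 548.1 -154.9  103.9]
 [ 535.  -153.6  104.6]] handle [[ 506.8 -150.8  106.2]]
handle check [[ 468.4 -144.9   37.1]]
front [[ 645.5  -52.1    4.5    0.2   12.9    4.5]
 [ 642.   -81.2    4.8   -0.3  -16.3    4.8]
 [ 641.5 -107.1    3.5    1.7  -42.1    3.5]
 [ 637.4 -155.2    3.9    2.4  -90.4    3.9]] z3 [[  0.8  13.1   3. ]
 [  0.4 -16.3   3. ]
 [  1.9 -42.1   3. ]
 [  2.8 -90.6   3. ]]
plate [[ 683.9  -85.8    4.8   41.8  -16.7    4.8]
 [ 691.4 -152.1    5.4   55.8  -81.9    5.4]] z3 [[ 42.7 -16.6   3. ]
 [ 57.1 -82.2   3. ]]
stop [[ 644.4 -123.8   31.     6.3  -58.5   31. ]
 [ 636.7 -121.    28.9   -1.6  -56.5   28.9]] z3 [[ 18.8 -61.    3. ]
 [  9.3 -58.6   3. ]]
rim [[ 756.9  -83.1   15.4  114.2   -6.8   15.4]
 [ 752.3 -120.7   12.9  113.4  -44.6   12.9]
 [ 746.6 -166.    13.8  112.2  -90.2   13.8]
 [ 751.5 -123.    34.2  112.8  -47.    34.2]
 [ 751.  -124.5   47.3  112.4  -48.5   47.3]
 [ 753.9 -125.7   49.5  115.4  -49.4   49.5]
 [ 790.9 -133.4    9.7  153.   -53.3    9.7]] z3 [[123.2  -6.    3. ]
 [120.5 -45.1   3. ]
 [120.  -92.1   3. ]
 [136.7 -48.8   3. ]
 [147.6 -51.3   3. ]
 [153.  -52.6   3. ]
 [158.5 -53.8   3. ]]
tip px pred side [[334.5 149.4]] scene [[250.3 188.9]]
284 109
200 148
```

View pics/tip.png

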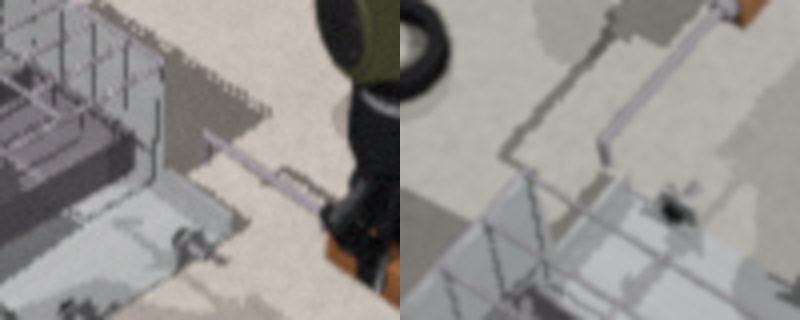

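The tip crop shows the prong tip at side px (336,148) and scene px (251,189), both within 2 px of the prediction for tip z 70. The outer face of the tray front wall is at chassis x≈113 and nearly square. Next: go sideways, then forward over the rim, then down.

Request:
play_rows --pt "0 -0.033 0 0 0.0" --pt "0 -0.033 0 0 0.0" --pt "0 -0.033 0 0 0.0" --pt "0 0 0 0 0" --pt "0 0 0 0 0.0"

```text
t: 5.92
ee_pos: [477.8, -49.4, 78.3]
ee_rot: [0.999, -0.048, 0.0, 0.0]
wrist_force: [-0.1, -0.1, -0.8]
gripper_width: 22.5
grip_force: 78.8
```

Request:
play_rows --pt "0.028 0 0 0 0.0" --pt "0.028 0 0 0 0.0" --pt "0.028 0 0 0 0.0" --pt "0.028 0 0 0 0" --pt "0 0 0 0 0.0"

```text
t: 6.55
ee_pos: [590.0, -61.2, 77.9]
ee_rot: [0.999, -0.049, 0.0, 0.0]
wrist_force: [0.3, 1.0, -2.0]
gripper_width: 22.5
grip_force: 78.8
```

Request:
play_rows --pt "0 0 0 0 0.0"

```text
t: 6.68
ee_pos: [588.5, -60.6, 77.9]
ee_rot: [0.999, -0.049, -0.001, -0.0]
wrist_force: [0.0, -0.0, -2.0]
gripper_width: 22.4
grip_force: 78.8
```

Run:
```python
from h import *
np.set_printoptions(precision=2,suppress=True)
s=sensors.read_state(); print(s['ee_pos'],s['ee_rot'],s['wrist_force'])
ims=[]
for n in ["side","scene"]:
    m=viewer.camera_model(n); p,D=viewer.get_image(n); np.savez(n+"3.npz",p=p,d=D)
    a=-.094; t=s['ee_pos']+190*np.array([np.cos(a),np.sin(a),0]); t[2]-=8
    q=proj(m,t)[0]; u,v=map(int,q); print(n,q,u-50,v-40); ims.append(cv2.resize(p[v-40:v+40,u-50:u+50],None,fx=4,fy=4,interpolation=cv2.INTER_CUBIC)[:,:,::-1])
cv2.imwrite("pics/tip2.png",np.hstack(ims))
```

```text
[588.48 -60.55  77.88] [ 1.   -0.05 -0.   -0.  ] [ 0.05 -0.04 -1.99]
side [288.48 146.19] 238 106
scene [253.42 238.98] 203 198
```

View pics/tip2.png

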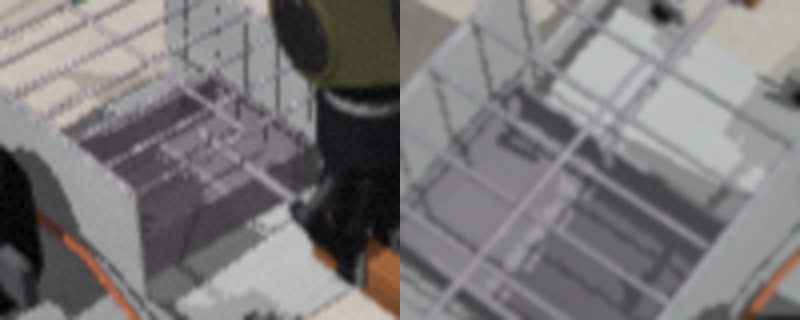

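The rod runs centrally over the front wall of the tray, with the prong tip at scene px about (253,238), about 13 mm behind the wall by measurement. Lowering.

Request:
play_rows --pt "0.002 0 0.01 0 0.0" --pt "0.002 0 0.01 0 0.0" --pt "0 0 0.01 0 0.0" --pt "0 0 0.0 0 0" --pt "0 0 0 0 0.0"

```text
t: 7.4
ee_pos: [593.3, -60.3, 48.4]
ee_rot: [0.999, -0.048, 0.0, -0.0]
wrist_force: [0.1, 0.2, -1.7]
gripper_width: 22.8
grip_force: 78.8
```

Request:
play_rows --pt "0 0 0.006 0 0.0" --pt "0 0 0.005 0 0.0" --pt "0 0 0.0 0 0" --pt "0 0 0 0 0.0" --pt "0 0 0 0 0.0"

```text
t: 8.02
ee_pos: [593.3, -60.3, 37.5]
ee_rot: [0.999, -0.048, 0.0, 0.0]
wrist_force: [-0.5, 0.0, -1.2]
gripper_width: 22.3
grip_force: 78.8
```

Request:
play_rows --pt "-0.005 0 0 0 0.0" --pt "-0.005 0 0 0 0.0" --pt "-0.003 0 0.0 0 0" --pt "-0.003 0 0 0 0.0" --pt "-0.003 0 0 0 0.0"

```text
t: 8.65
ee_pos: [574.6, -58.6, 37.5]
ee_rot: [0.999, -0.048, 0.001, 0.0]
wrist_force: [4.3, -0.1, -2.6]
gripper_width: 22.5
grip_force: 78.7
```

The pull shows 4.3 N, so the hook has the wall. Before the long drag, a look at the buffers from here to narrow the range.

Run:
```python
from h import *
np.set_printoptions(precision=1,suppress=True)
m=viewer.camera_model("wrist"); p,D=viewer.get_image("wrist"); np.savez("w4.npz",p=p,d=D,rv=m['rvec'],tv=m['tvec']); cv2.imwrite("pics/w4.png",p[:,:,::-1])
a=-.09
def L(P): d=P-[644,-65,0]; return np.c_[d[:,0]*np.cos(a)+d[:,1]*np.sin(a),-d[:,0]*np.sin(a)+d[:,1]*np.cos(a),P[:,2]]
v,u=np.mgrid[0:400,0:640]; uv=np.c_[u.ravel(),v.ravel()]; P=L(dep(m,uv,D)); g=p.reshape(-1,3).max(1)
for s in(-60,60):
    k=(abs(P[:,1]-s)<14)&(P[:,2]>12)&(P[:,2]<45)&(P[:,0]>-10)&(P[:,0]<60)
    print(s,k.sum(), 'uv',uv[k].min(0) if k.any() else '',uv[k].max(0) if k.any() else '')
    for x in range(-10,60,3):
        q=k&(P[:,0]>=x)&(P[:,0]<x+3)
        if q.sum()>3: print(x,q.sum(),'z',np.percentile(P[q,2],[10,50,90]),'gray',np.median(g[q]),'y',np.percentile(P[q,1],[5,95]))
```

```text
-60 1512 uv [425  84] [495 130]
-10 115 z [23.4 25.3 26.7] gray 147.0 y [-62.1 -55.3]
-7 121 z [23.8 25.7 26.7] gray 148.0 y [-61.7 -55.3]
-4 202 z [24.9 33.9 35. ] gray 179.0 y [-71.5 -48. ]
-1 422 z [26.4 34.1 35.1] gray 188.0 y [-72.4 -47.6]
2 107 z [23.4 25.7 26.7] gray 121.0 y [-61.8 -55.3]
5 311 z [25.8 29.8 31.3] gray 28.0 y [-65.1 -50.7]
8 234 z [24.8 29.5 31.2] gray 28.0 y [-65.4 -50.7]
60 1538 uv [153  85] [230 132]
-10 123 z [23.5 25.9 26.9] gray 106.0 y [56.7 63.4]
-7 116 z [24.  25.7 27. ] gray 106.0 y [56.7 63.4]
-4 160 z [24.  26.6 35. ] gray 148.0 y [46.9 70.5]
-1 462 z [26.6 34.4 35.3] gray 160.0 y [47.  72.4]
2 126 z [23.8 25.7 26.9] gray 87.0 y [56.8 63.5]
5 280 z [25.3 29.7 31.4] gray 39.0 y [52.1 66.6]
8 270 z [25.1 29.8 31.4] gray 40.0 y [52.1 66.6]
```

View pics/w4.png

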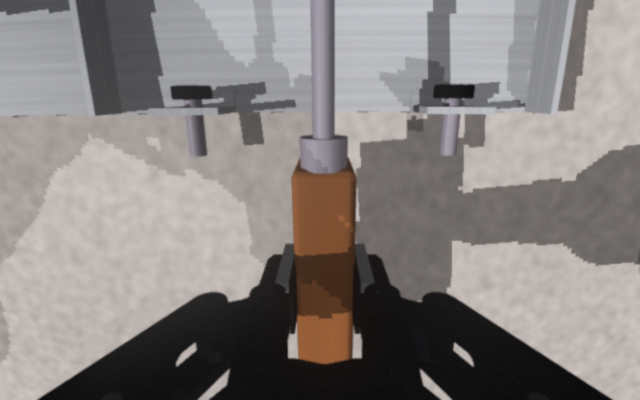

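The wrist picture shows both black buffers level at rows 85–97 (px (191,92) and (455,91)), with faces at about chassis x 11. Contact should come near TCP x≈473. Dragging about 88 mm.

Request:
play_rows --pt "-0.004 0 0 0 0.0" --pt "-0.006 0 0 0 0.0" --pt "-0.006 0 0.0 0 0" --pt "-0.006 0 0 0 0.0" --pt "-0.006 0 0 0 0.0"

```text
t: 9.32
ee_pos: [546.1, -55.8, 37.4]
ee_rot: [0.999, -0.048, 0.0, 0.0]
wrist_force: [5.0, -0.7, -1.9]
gripper_width: 22.5
grip_force: 78.7
```

Request:
play_rows --pt "-0.006 0 0 0 0.0" --pt "-0.006 0 0 0 0.0" --pt "-0.006 0 0.0 0 0" --pt "-0.006 0 0 0 0.0" --pt "-0.006 0 0 0 0.0"

```text
t: 9.95
ee_pos: [516.2, -52.9, 37.3]
ee_rot: [0.999, -0.048, 0.0, -0.0]
wrist_force: [4.3, -0.4, -1.5]
gripper_width: 22.6
grip_force: 78.7
```

Request:
play_rows --pt "-0.006 0 0 0 0.0" --pt "-0.006 0 0 0 0.0" --pt "-0.006 0 0.0 0 0" --pt "-0.006 0 0 0 0.0" --pt "-0.004 0 0 0 0.0"

```text
t: 10.58
ee_pos: [488.3, -50.2, 37.3]
ee_rot: [0.999, -0.048, 0.0, 0.0]
wrist_force: [5.7, -1.1, -2.5]
gripper_width: 22.4
grip_force: 78.7
```

Request:
play_rows --pt "-0.001 0 0 0 0.0" --pt "-0.001 0 0 0 0.0" --pt "0 0 0.0 0 0"

```text
t: 10.95
ee_pos: [486.7, -50.0, 37.3]
ee_rot: [0.999, -0.048, -0.0, -0.0]
wrist_force: [3.4, -0.9, -1.2]
gripper_width: 22.7
grip_force: 78.7
```

Run:
```python
from h import *
np.set_printoptions(precision=1,suppress=True)
s=sensors.read_state(); print(s['ee_pos'],s['wrist_force'])
m=viewer.camera_model("wrist"); p,D=viewer.get_image("wrist"); cv2.imwrite("pics/w5.png",p[:,:,::-1]); np.savez("w5.npz",p=p,d=D)
a=-.09
def L(P): d=P-[644,-65,0]; return np.c_[d[:,0]*np.cos(a)+d[:,1]*np.sin(a),-d[:,0]*np.sin(a)+d[:,1]*np.cos(a),P[:,2]]
v,u=np.mgrid[0:400,0:640]; P=L(dep(m,np.c_[u.ravel(),v.ravel()],D)); 
k=(P[:,2]>38)&(P[:,2]<52)&(abs(P[:,1])<95)&(P[:,0]>-15)
for y in range(-90,91,30):
    q=k&(abs(P[:,1]-y)<10); print(y,q.sum(), np.percentile(P[q,0],[3,97]) if q.any() else '')
```

```text
[486.7 -50.   37.3] [ 3.4 -0.9 -1.2]
-90 0 
-60 0 
-30 0 
0 0 
30 0 
60 0 
90 0
```

Steady sliding at about 4 N. About 13 mm to go by estimate; approaching in finer steps.

Request:
play_rows --pt "-0.002 0 0 0 0.0" --pt "-0.002 0 0 0 0.0" --pt "-0.0015 0 0.0 0 0" --pt "-0.001 0 0 0 0.0" --pt "0 0 0 0 0.0"

```text
t: 11.62
ee_pos: [480.1, -49.4, 37.3]
ee_rot: [0.999, -0.048, -0.0, -0.0]
wrist_force: [3.3, -0.6, -2.0]
gripper_width: 22.9
grip_force: 78.7
```

Request:
play_rows --pt "-0.0003 0 0 0 0.0" --pt "-0.0003 0 0 0 0.0" --pt "-0.0002 0 0.0 0 0"

```text
t: 12.0
ee_pos: [479.4, -49.3, 37.3]
ee_rot: [0.999, -0.048, -0.0, 0.0]
wrist_force: [4.5, -0.0, -2.1]
gripper_width: 22.8
grip_force: 78.7
```

Request:
play_rows --pt "-0.0004 0 0 0 0.0" --pt "-0.0003 0 0 0 0.0" --pt "-0.0003 0 0.0 0 0" --pt "0 0 0.0 0 0"

```text
t: 12.5
ee_pos: [478.4, -49.2, 37.3]
ee_rot: [0.999, -0.048, -0.0, -0.0]
wrist_force: [4.8, 0.0, -1.6]
gripper_width: 22.3
grip_force: 78.7
```

Request:
play_rows --pt "-0.0004 0 0 0 0.0" --pt "-0.0003 0 0 0 0.0" --pt "-0.0003 0 0.0 0 0" --pt "0 0 0.0 0 0"

```text
t: 13.0
ee_pos: [477.4, -49.1, 37.3]
ee_rot: [0.999, -0.048, -0.0, -0.0]
wrist_force: [4.8, -0.1, -1.6]
gripper_width: 22.9
grip_force: 78.7
```

Request:
play_rows --pt "-0.0004 0 0 0 0.0" --pt "-0.0003 0 0 0 0.0" --pt "-0.0003 0 0.0 0 0" --pt "0 0 0.0 0 0"

```text
t: 13.5
ee_pos: [476.4, -49.0, 37.3]
ee_rot: [0.999, -0.048, -0.0, -0.0]
wrist_force: [4.4, -0.7, -1.2]
gripper_width: 22.7
grip_force: 78.7
```

Request:
play_rows --pt "-0.0004 0 0 0 0.0" --pt "-0.0003 0 0 0 0.0" --pt "-0.0003 0 0.0 0 0" --pt "0 0 0.0 0 0"

```text
t: 14.0
ee_pos: [475.4, -48.9, 37.3]
ee_rot: [0.999, -0.048, -0.0, -0.0]
wrist_force: [4.2, -0.2, -2.8]
gripper_width: 22.6
grip_force: 78.7
```

Request:
play_rows --pt "-0.0004 0 0 0 0.0" --pt "-0.0003 0 0 0 0.0" --pt "-0.0003 0 0.0 0 0" --pt "0 0 0.0 0 0"

```text
t: 14.5
ee_pos: [474.4, -48.8, 37.3]
ee_rot: [0.999, -0.048, -0.0, -0.0]
wrist_force: [4.2, -1.0, -1.6]
gripper_width: 22.9
grip_force: 78.7
```

Request:
play_rows --pt "-0.0004 0 0 0 0.0" --pt "-0.0003 0 0 0 0.0" --pt "-0.0003 0 0.0 0 0" --pt "0 0 0.0 0 0"

```text
t: 15.0
ee_pos: [473.8, -48.8, 37.4]
ee_rot: [0.999, -0.048, 0.0, 0.0]
wrist_force: [6.8, 0.1, -3.0]
gripper_width: 22.9
grip_force: 78.7
```

Contact: force rising at TCP x 473.8, as predicted. Small steps now.

Request:
play_rows --pt "-0.0002 0 0 0 0.0" --pt "-0.0002 0 0 0 0.0" --pt "0 0 0.0 0 0"

```text
t: 15.38
ee_pos: [473.7, -48.8, 37.5]
ee_rot: [0.999, -0.048, 0.001, 0.0]
wrist_force: [9.5, -0.4, -3.1]
gripper_width: 22.7
grip_force: 78.6
```

Request:
play_rows --pt "-0.0002 0 0 0 0.0" --pt "-0.0002 0 0 0 0.0" --pt "0 0 0.0 0 0"

```text
t: 15.75
ee_pos: [473.7, -48.8, 37.7]
ee_rot: [0.999, -0.048, 0.001, 0.0]
wrist_force: [12.1, -0.2, -4.0]
gripper_width: 22.7
grip_force: 78.5
```

Request:
play_rows --pt "-0.0002 0 0 0 0.0" --pt "-0.0001 0 0 0 0.0" --pt "0 0 0.0 0 0" --pt "0 0 0 0 0" --pt "0 0 0 0 0"

```text
t: 16.38
ee_pos: [473.7, -48.8, 37.7]
ee_rot: [0.999, -0.048, 0.002, 0.0]
wrist_force: [13.8, -1.5, -4.1]
gripper_width: 22.7
grip_force: 78.5
```

Request:
play_rows --pt "-0.0001 0 0 0 0.0" --pt "-0.0001 0 0 0 0.0" --pt "0 0 0.0 0 0" --pt "0 0 0 0 0" --pt "0 0 0 0 0"

```text
t: 17.0
ee_pos: [473.7, -48.8, 37.8]
ee_rot: [0.999, -0.048, 0.002, 0.0]
wrist_force: [15.4, -0.9, -4.2]
gripper_width: 23.1
grip_force: 78.4
```

Request:
play_rows --pt "0 0 0 0 0.0" --pt "0 0 0 0 0.0" --pt "0 0 0.0 0 0" --pt "0 0 0 0 0" --pt "0 0 0 0 0"

```text
t: 17.62
ee_pos: [473.7, -48.8, 37.8]
ee_rot: [0.999, -0.048, 0.002, 0.0]
wrist_force: [15.6, -1.5, -5.6]
gripper_width: 22.7
grip_force: 78.4
```

Held at about 15 N for over a second. Freeing the prong, lifting and backing out.

Request:
play_rows --pt "0.001 0 0 0 0.0" --pt "0.002 0 0 0 0.0" --pt "0.003 0 0.0 0 0" --pt "0.003 0 0 0 0" --pt "0 0 0 0 0"

```text
t: 18.25
ee_pos: [481.1, -49.5, 37.2]
ee_rot: [0.999, -0.048, -0.0, -0.0]
wrist_force: [-0.2, -0.7, -1.5]
gripper_width: 22.9
grip_force: 78.8
```

Request:
play_rows --pt "0 0 -0.005 0 0.0" --pt "0 0 -0.015 0 0.0" --pt "0 0 -0.015 0 0" --pt "0 0 -0.015 0 0" --pt "0 0 0 0 0"

```text
t: 18.88
ee_pos: [481.8, -49.6, 88.8]
ee_rot: [0.999, -0.048, 0.001, 0.0]
wrist_force: [-0.7, -0.0, -2.6]
gripper_width: 22.7
grip_force: 78.8
```

Request:
play_rows --pt "-0.015 0 0 0 0.0" --pt "-0.02 0 0 0 0.0" --pt "-0.02 0 0 0 0" --pt "-0.02 0 0 0 0" --pt "0 0 0 0 0"

```text
t: 19.5
ee_pos: [405.7, -42.1, 87.1]
ee_rot: [0.999, -0.048, -0.0, -0.0]
wrist_force: [1.3, -0.1, -1.2]
gripper_width: 22.9
grip_force: 78.8
```

Run:
```python
from h import *
np.set_printoptions(precision=1,suppress=True)
s=sensors.read_state(); print(s['ee_pos'],s['wrist_force'])
m=viewer.camera_model("wrist"); p,D=viewer.get_image("wrist")
print("rod",dep(m,[(323,v) for v in (5,60,120)],D))
a=-.09
def L(P): d=P-[644,-65,0]; return np.c_[d[:,0]*np.cos(a)+d[:,1]*np.sin(a),-d[:,0]*np.sin(a)+d[:,1]*np.cos(a),P[:,2]]
v,u=np.mgrid[0:400,0:640]
for n in("scene","side"):
    m=viewer.camera_model(n); p,D=viewer.get_image(n); P=L(dep(m,np.c_[u.ravel(),v.ravel()],D))
    for y in (-85,-40,-25,25,40,85):
        k=(abs(P[:,1]-y)<6)&(P[:,0]>-5)&(P[:,0]<60)&(P[:,2]>20)&(P[:,2]<58)
        print(n,y,k.sum(),np.percentile(P[k,0],[5,25,50]) if k.any() else'',np.percentile(P[k,2],[50,95]) if k.any() else'')
```

```text
[405.7 -42.1  87.1] [ 1.3 -0.1 -1.2]
rod [[508.2 -51.6 113.5]
 [492.  -50.  111.6]
 [472.5 -48.1 112.6]]
scene -85 24 [10.3 12.  12.8] [37.2 50. ]
scene -40 27 [-2.2 11.2 12.5] [35.1 50.6]
scene -25 24 [10.4 11.8 12.8] [41.2 50.3]
scene 25 24 [10.5 11.9 12.5] [36.9 49. ]
scene 40 25 [ 9.9 11.7 12.9] [39.6 48.2]
scene 85 22 [ 9.6 11.8 13.1] [40.8 49.5]
side -85 21 [6.1 7.8 8.8] [39.6 49.5]
side -40 21 [7.2 8.1 9. ] [38.4 48.5]
side -25 24 [6.4 8.4 9.2] [38.7 48.4]
side 25 24 [ 8.4 10.1 11.4] [36.8 50.7]
side 40 25 [ 1.1  9.7 10.8] [38.3 52.9]
side 85 30 [ 8.3  9.2 10.8] [34.2 49.2]
```

The tray front is square at chassis x ≈ 10–12, home on the buffers. Tip is at chassis x ≈ -50, clear. Lowering the hook to the bench.

Request:
play_rows --pt "0 0 0.02 0 0.0" --pt "0 0 0.025 0 0.0" --pt "0 0 0.02 0 0" --pt "0 0 0.008 0 0" --pt "0 0 0 0 0"

```text
t: 20.27
ee_pos: [406.6, -42.2, 14.2]
ee_rot: [0.999, -0.048, -0.0, -0.0]
wrist_force: [-0.5, -0.5, -1.2]
gripper_width: 22.3
grip_force: 78.8
```

Request:
play_rows --pt "0 0 0.002 0 0.0" --pt "0 0 0.002 0 0.0" --pt "0 0 0.0 0 0"

```text
t: 20.65
ee_pos: [406.6, -42.2, 10.4]
ee_rot: [0.999, -0.048, 0.0, 0.0]
wrist_force: [0.3, -0.2, -1.6]
gripper_width: 22.9
grip_force: 78.8
```

Request:
play_rows --pt "0 0 0.001 0 0.0" --pt "0 0 0.0005 0 0.0" --pt "0 0 0.0 0 0"

```text
t: 21.02
ee_pos: [406.6, -42.2, 9.7]
ee_rot: [0.999, -0.048, 0.0, 0.0]
wrist_force: [-8.2, 2.6, 19.6]
gripper_width: 22.7
grip_force: 82.0
```

Down on the bench. Opening and retreating upward.

Request:
play_rows --pt "0 0 -0.0005 0 0.0" --pt "0 0 0 0 0.03" --pt "0 0 0.0 0 0.05" --pt "0 0 0 0 0.07" --pt "0 0 0 0 0.07"

```text
t: 21.65
ee_pos: [406.5, -42.2, 9.2]
ee_rot: [0.999, -0.048, -0.0, -0.0]
wrist_force: [-0.7, 0.5, 0.9]
gripper_width: 69.9
grip_force: 0.0
```

Request:
play_rows --pt "0 0 -0.015 0 0.07" --pt "0 0 -0.04 0 0.07" --pt "0 0 -0.05 0 0.07" --pt "0 0 -0.05 0 0.07" --pt "0 0 0 0 0.07"

```text
t: 22.28
ee_pos: [407.9, -42.5, 167.5]
ee_rot: [0.999, -0.048, 0.003, 0.0]
wrist_force: [-0.7, 0.6, -0.5]
gripper_width: 70.0
grip_force: 0.0
```

Run:
```python
from h import *
np.set_printoptions(precision=1,suppress=True)
s=sensors.read_state(); print(s['ee_pos'],s['gripper_width'],s['wrist_force'])
m=viewer.camera_model("wrist"); p,D=viewer.get_image("wrist"); cv2.imwrite("pics/end.png",p[:,:,::-1])
hsv=cv2.cvtColor(p,cv2.COLOR_RGB2HSV); v,u=np.nonzero(cv2.inRange(hsv,(5,110,50),(20,255,255)))
P=dep(m,np.c_[u,v],D); T=P[(P[:,2]>30)&(P[:,2]<45)]; print(np.median(T[:,2]),cv2.minAreaRect(T[:,:2].astype(np.float32)))
```

```text
[407.9 -42.5 167.5] 69.98572009248586 [-0.7  0.6 -0.5]
37.221663232604726 ((407.595703125, -41.852882385253906), (22.611547470092773, 97.53516387939453), 85.07395935058594)
```

View pics/end.png

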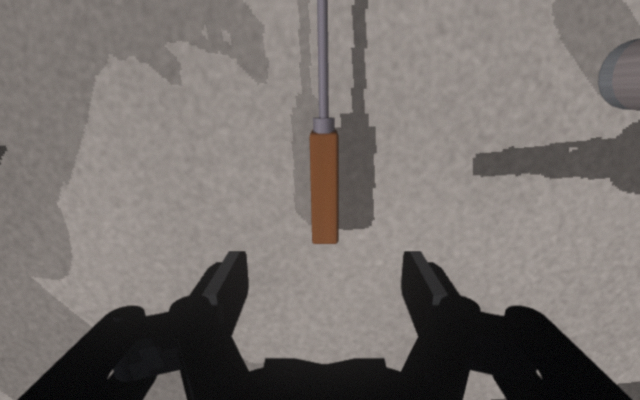

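The hook lies flat with the handle at px (324,187), top at z 37, and the fingers are clear. Handing in.

Request:
play_rows --pt "0 0 0 0 0.07" --pt "0 0 0 0 0.07" --pt "0 0 0 0 0.07"

```text
t: 22.7
ee_pos: [406.2, -42.2, 163.7]
ee_rot: [0.999, -0.048, -0.001, -0.0]
wrist_force: [0.2, 0.1, 0.3]
gripper_width: 69.9
grip_force: 0.0
```

```bash
python3 -c "
from rig import order; print(order.finish_job())"
```

```text
the job is handed in; nothing more can be done
None
```

I pulled the tray home against both buffers (about 15 N at the wrist, held for over 1 s), laid the hook flat on the bench clear of the chassis, and handed the job in at about 23 s; no verdict came back.

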